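Packing a tee bracket up in a fit-up jig and holding it in the corner

TASK

Get the tee bracket ready for tacking in the fit-up jig: first lay the two loose packing bars crosswise over the jig's two fixed rest bars, side by side with a gap so that one will be under each wing of the bracket, and let go of them. Then set the bracket flat on both packing bars, its upright web parallel to them, push it into the corner so that its flange sits flush against both fences at once, and finish holding it there: grip it by the web and keep pressing it on both fences, do not let go at the end. Leave the weld gauge, the white connector on the mat and the copper nozzle where they are.

Things in the scene. Friction and masses are not known exactly. Their poses are not given: they have to be found in the camera images.
- jig: fixed fit-up jig: dark steel plate 132 (x) x 138 (y) x 8 mm, origin under the plate's centre, on the bench (z = 0). Two fixed rest bars stand on the plate along the jig's y at x = -42 and +26 mm (each 14 wide in x, y from -50 to +66 mm, tops at z = 20 mm). A fence stands at its +x end and one at its -y side; their inner faces, at x = +52 mm and y = -55 mm, form the corner. The other two sides are open. Does not move when pushed
- fence_end: the fence at the jig's +x end: fixed steel bar along the jig's y, 14 (x) x 118 (y) mm, from z = 8 to 48 mm over the bench; screw heads to 51 mm. Origin at the centre of its underside, axes as the jig's. Its inner face, 7 mm to -x of its origin, is one stop
- fence_side: the fence at the jig's -y side: fixed steel bar along the jig's x, 104 (x) x 14 (y) mm, from z = 8 to 48 mm over the bench; screw heads to 51 mm. Origin at the centre of its underside, axes as the jig's. Its inner face, 7 mm to +y of its origin, is the other stop
- bar_a: loose steel packing bar, plain, 100 (x) x 16 (y) x 14 (z) mm, about 0.17 kg, lying on the rubber mat; origin at the centre of its underside
- bar_b: the other loose packing bar, alike; the two are interchangeable. Laid on the rest bars they are central at x = -8 mm in the jig, about 26 mm either side of y = +5 mm
- bracket: loose aluminium tee bracket on the bench, about 0.38 kg: flange 80 (x) x 120 (y) x 10 mm, upright web on its centre line 80 long (x), 12 thick (y), top at 56 mm; grip it by the web. Waxed flange, slides easily (friction 0.2). Origin: centre of the underside; alike when turned half round. Home in the corner: x along the jig's x (either way round), origin at x = +12, y = +5, z = 34 mm in the jig's frame
- mat: fixed black rubber mat 108 (x) x 240 (y) x 2 mm, origin at the centre of its underside on the bench; the packing bars, the connector and the weld gauge lie on it side by side, in an order that varies
- weld_gauge: loose steel weld gauge, 30 (x) x 100 (y) x 12 mm, with cut corners, wider than the packing bars; lies at the right end of the mat, not to be used or moved. Origin at the centre of its underside
- connector: small loose white in-line connector, 20 (x) x 64 (y) x 16 mm, on the mat among the packing bars, not to be moved. Origin at the centre of its underside
- nozzle: copper gas nozzle standing on the bench, 24 mm wide, 50 high; not to be moved

How it is judged:
By the outcome, as a careful person would: the job done as asked, in the order asked, and still so for the second after the job is handed in, while the arm keeps its last pose, push and grip.
It also fails if it takes over 72 s, if anything falls off the work surface, if the arm or the gripper's body presses on something with over 40 N, if the wrist force passes 120 N, or if a joint passes its speed limit or range.

ROBOT

A 6-joint arm with a two-finger parallel gripper is mounted at the origin on the work surface; the furniture and walls round the work are solid. World frame = base frame: x ahead of the robot, y to its left, z up, the work surface at z = 0. Lengths are in m, angles in rad, forces in N, time in s.
With the tool pointing down it reaches from about 0.35 to 0.975 m from the base axis. Payload 4.9 kg.
Tool frame: the origin (TCP) lies on the front face of the gripper's body, between the roots of the fingers; the fingertips stand ctrl.finger_overhang ahead of it and the grasp point (between the pads) lies 54 mm ahead of it (ctrl.finger_overhang is the distance from the TCP to the fingertips, in m); z points along the fingers, y is the line along which they close (so a half turn about z gives the same grasp; the last joint's range is limited). The gripper opens to 85 mm and grips with 20 to 120 N. Pads are 22 mm wide; open, the fingers measure 114 mm over their backs; the gripper's body (76 mm by 85 mm) begins 54 mm behind the grasp point. The pads swing forward as they close: fully open they stand 13 mm farther back than shut.
Start: joints at [1.09, 0.053, 1.613, -0, 1.476, -0.119], TCP at [0.221, 0.585, 0.304] pointing down, gripper open.
Joint ranges: [-3.01, 3.01], [-1.01, 2.22], [0.06, 2.58], [-1.02, 4.17], [0.09, 2.62], [-3.14, 3.14]. Speed limits (rad/s): [2.57, 2.57, 3.14, 3.14, 3.14, 3.14].

INTERFACE

Orientations are given as a rotation vector (axis times angle).
In Python, from station import ctrl, vision gives the robot as it stands. The module is installed in compiled form; this text tells all that it offers.
- The arm moves only by the tool drive_tool, never from a script. Its argument "rows" is a list of rows, each a list of 2 entries, a list of its own where there are three numbers: the shift along the tool's x, y, z in m, then the turn about the tool's z in rad. A call has 1 to 10 rows; each row shifts and turns the commanded pose from where the row before left it, along the tool's axes as they then stand; what a row does not reach is not made up. A row lasts 1/10 s, in which the tool goes at most 50 mm and 8.59 degrees, less where a joint would pass 70% of its speed; a pose out of reach is approached as far as the arm can. A call with a gripper value outside its range is refused whole. "jaw" is the closure, from 0 (fully open) to 1 (shut), set as the call begins (left out, the last holds). The fingers move at their own pace and stop on an object; "grip_force" is the grip in N (left out, the last holds). Time passes only in rows, so rows that do not move let the fingers close. It gives the time, the measured TCP pose, the force, the opening and the grip force at its end, in the units of the state.
- ctrl.get_obs(): the state, without advancing time (a new reading comes with each control period).
- vision.get_image(name): name is "side" or "top" or "wrist"; returns a dict with "image" (480x640x3 uint8, blue, green, red), "vertical_fov" (degrees; the focal length in pixels is half the picture's height over the tangent of half this angle, whatever the lens; pixels are square), "cx", "cy" (the principal point, pixels), "R" (3x3) and "t" (3): a world point X has camera coordinates R X + t. Camera axes: x right, y down, z forward; pixel columns grow to the right and rows downward; lengths in m; the calibration is good to about 2 mm. The wrist camera is an equidistant fisheye: a pixel r from the principal point sees the ray r / f radians off the axis. A picture is of the moment at which its call begins. There is no depth.
- ctrl.finish_job(): hands the job in; it is judged then, once.
The state is a dict: "t": time; "q": joint angles; "dq": joint speeds; "effort": joint torques, N m; "tool_pos": TCP position; "tool_rot": TCP orientation; "contact_force": force on the tool from outside, world axes, zero at the start; "wrist_torque": the same for the moment, N m; "opening": finger opening in m; "grip_force": force on a finger pad.
Only numpy, scipy, OpenCV 4.12 (cv2) and the standard library are available. Lean on these libraries where they do the work, as an engineer would, in place of code of your own. Each camera call takes 0.05 s, during which the arm holds its last target. There are 200 camera calls.

## Working session

There is one attempt and no reset: what is moved stays moved. The work goes in short steps, Python scripts to look and compute and a tool call to move; the robot and the scene stay as the last step left them, time stands still between calls to the robot, and variables do not carry over. Pictures are saved under pics/ and viewed, at most 13 in all, crops included, and the job is handed in when it is done.

Besides the shell and the picture viewer there is one more tool, called after ">>>" by a JSON object that holds its "op" and its "data", one argument or row to a line. drive_tool: Moves the arm, as the interface text tells. Its arguments: {"type":"object","properties":{"rows":{"type":"array","items":{"type":"array"}},"jaw":{"type":"number"},"grip_force":{"type":"number"}},"required":["rows"]}

```bash
mkdir -p pics; cat > h.py <<'E'
import numpy as np, cv2
from scipy.spatial.transform import Rotation as Ro
from station import ctrl, vision
def snap(n,f=None):
    d=vision.get_image(n)
    if f: cv2.imwrite('pics/'+f,d['image'])
    return d
def ray(d,u,v,z,fish=False):
    f=240/np.tan(np.radians(d['vertical_fov'])/2); R=np.array(d['R']);t=np.array(d['t'])
    x=np.array([(u-d['cx']),(v-d['cy'])],float)
    if fish:
        r=np.hypot(*x); a=r/f; c=np.array([*(x/max(r,1e-9)*np.sin(a)),np.cos(a)])
    else: c=np.array([x[0]/f,x[1]/f,1])
    o=-R.T@t; w=R.T@c
    return o+w*(z-o[2])/w[2]
def proj(d,X):
    f=240/np.tan(np.radians(d['vertical_fov'])/2); c=np.array(d['R'])@np.array(X)+np.array(d['t'])
    return d['cx']+f*c[0]/c[2], d['cy']+f*c[1]/c[2]
E
python3 - <<'E'
from h import *
o=ctrl.get_obs();print({k:np.round(v,3) for k,v in o.items()},ctrl.finger_overhang)
a=snap('top','top0.png');b=snap('wrist','wr0.png');c=snap('side','side0.png')
for d in (a,b,c):print(d['vertical_fov'],d['cx'],d['cy'],-np.array(d['R']).T@d['t'],np.round(d['R'],3).tolist())
print(Ro.from_rotvec(o['tool_rot']).as_matrix().round(3))
E
```

```text
{'t': np.float64(0.0), 'q': array([ 1.09 ,  0.053,  1.614,  0.   ,  1.476, -0.119]), 'dq': array([-0.002, -0.   , -0.001, -0.001,  0.001,  0.   ]), 'effort': array([-1.0000e-03, -3.9371e+01, -3.7017e+01, -0.0000e+00,  7.0000e-03,
        0.0000e+00]), 'tool_pos': array([0.221, 0.584, 0.303]), 'tool_rot': array([-5.65e-01, -3.09e+00,  3.00e-03]), 'contact_force': array([ 0.187,  0.033, -0.086]), 'wrist_torque': array([-0.02 , -0.064,  0.018]), 'grip_force': np.float64(0.0), 'opening': np.float64(0.085)} 0.0726
43.16809748734482 322.5020243735658 244.4515695911007 [0.4079375  0.01575879 1.19558725] [[-0.029, -1.0, 0.005], [-0.994, 0.028, -0.102], [0.102, -0.008, -0.995]]
65.70646984690485 319.3236751556805 241.61088222234574 [0.1525074  0.60864962 0.37145078] [[0.353, 0.935, -0.002], [0.898, -0.339, 0.282], [0.263, -0.101, -0.96]]
46.455381309687496 321.8420633951992 235.72846528980565 [ 0.23063481 -0.70649637  0.64132964] [[0.933, -0.36, 0.006], [-0.215, -0.57, -0.793], [0.289, 0.739, -0.609]]
[[-0.935  0.354 -0.001]
 [ 0.354  0.935 -0.002]
 [ 0.    -0.002 -1.   ]]
```

View pics/top0.png

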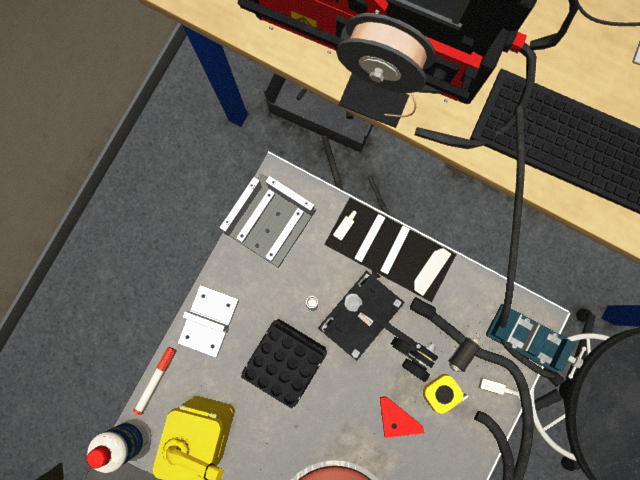

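View pics/side0.png

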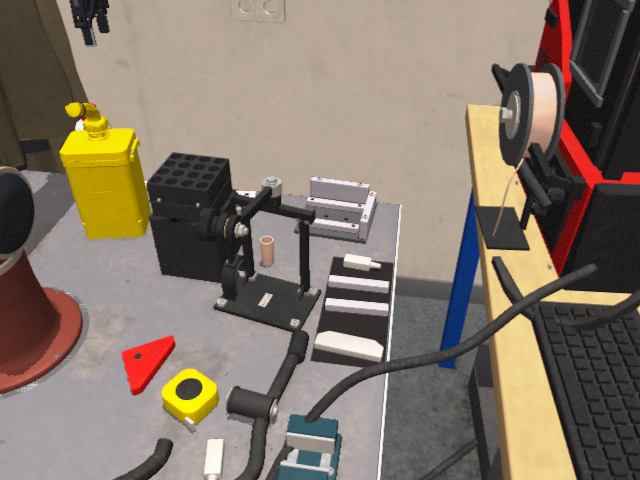

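The top view shows the jig at (268,222) with its fences upper left and upper right. The mat at (390,248) holds the connector (345,225), the bars (370,237) and (395,250), and the gauge (433,272). The bracket is at (209,320) and the nozzle at (312,302). In the side view a black stand and a tall black block are nearer the robot, so I'll travel high.

```bash
python3 - <<'E'
from h import *
d=snap('top'); im=d['image']; g=im.min(axis=2)
m=((g>165)*255).astype(np.uint8); m[:170]=0
cs,_=cv2.findContours(m,cv2.RETR_EXTERNAL,cv2.CHAIN_APPROX_NONE)
for c in cs:
    a=cv2.contourArea(c)
    if a<60: continue
    r=cv2.minAreaRect(c)
    u,v=r[0]
    if not(170<u<460 and v<360):continue
    z={True:.016}.get(u>320,.02)
    bx=cv2.boxPoints(r); P=np.array([ray(d,*p,z)[:2] for p in bx])
    e1=P[1]-P[0];e2=P[2]-P[1]; L=max((e1,e2),key=np.linalg.norm)
    print(np.round(r[0],1),a,'world',P.mean(0).round(4),'len',np.linalg.norm(e1).round(4),np.linalg.norm(e2).round(4),'ang',np.degrees(np.arctan2(L[1],L[0])).round(1))
x=im[140:370,170:470]; cv2.imwrite('pics/crop.png',cv2.resize(x,None,fx=2.6,fy=2.6,interpolation=cv2.INTER_CUBIC))
E
```

```text
[199.6 334.2] 1309.0 world [0.3628 0.2473] len 0.0626 0.0895 ang -111.9
[311.5 301. ] 107.0 world [0.4198 0.0311] len 0.0212 0.0231 ang 178.4
[352.3 302.3] 184.5 world [ 0.4152 -0.0477] len 0.0302 0.0314 ang -136.7
[213.5 304.4] 1117.0 world [0.4188 0.2201] len 0.055 0.0805 ang -111.8
[430.3 270. ] 679.5 world [ 0.4734 -0.2019] len 0.0989 0.0298 ang -36.4
[369.4 237.6] 356.0 world [ 0.5402 -0.0855] len 0.0991 0.0158 ang -30.1
[345.8 224. ] 229.5 world [ 0.5682 -0.0402] len 0.0632 0.0193 ang -36.2
[283.9 233.6] 382.0 world [0.5524 0.0812] len 0.1161 0.0142 ang -34.8
[254.7 215. ] 376.5 world [0.5908 0.1376] len 0.1159 0.0143 ang -34.5
[239.2 203.6] 376.5 world [0.614  0.1675] len 0.1204 0.0143 ang -34.9
[289.4 192.4] 358.5 world [0.6335 0.0689] len 0.0154 0.1065 ang -124.4
[391.9 246.4] 566.0 world [ 0.5227 -0.1272] len 0.1049 0.4542 ang -120.0
```

View pics/crop.png

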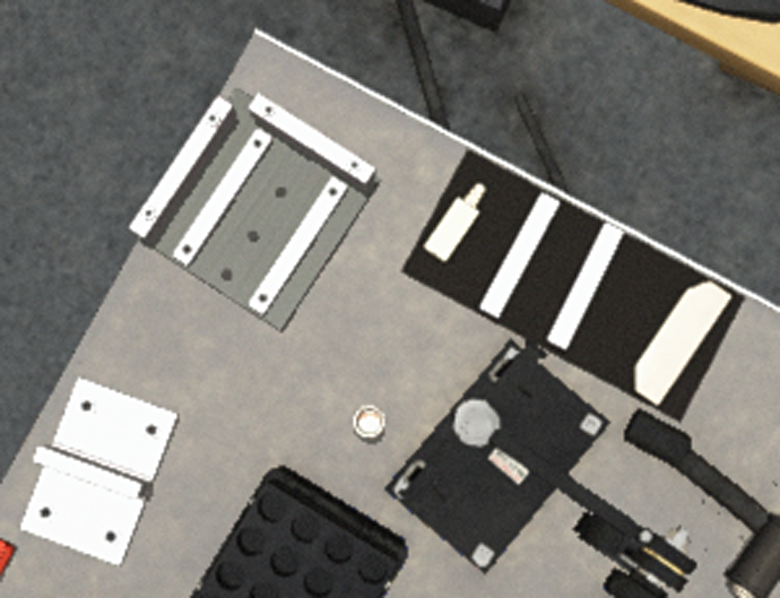

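The crop confirms the layout. Rest-bar spacing puts the jig's +x toward the left fence and its origin near (0.583, 0.1115), with x at 55.4°.

```bash
cat >> h.py <<'E'
def go(x,y,z,yaw=None,o=None):
    """print shift in current tool axes, and turn, to reach TCP x,y,z with tool y-axis at yaw deg (mod 180)"""
    o=o or ctrl.get_obs(); R=Ro.from_rotvec(o['tool_rot']).as_matrix()
    s=R.T@(np.array([x,y,z])-o['tool_pos']); t=0
    if yaw is not None:
        c=np.degrees(np.arctan2(R[1,1],R[0,1])); t=-((yaw-c+90)%180-90)
    print('t',round(float(o['t']),2),'shift mm',(s*1000).round(1),'turn rad',round(np.radians(t),4),'q',np.round(o['q'],2))
E
python3 - <<'E'
from h import *
d=snap('top');s=snap('side')
# knob triangulation
def pr(d,u,v):
    a=ray(d,u,v,0);b=ray(d,u,v,.3);return a,(b-a)/np.linalg.norm(b-a)
for n,p,q in(('knob',(353,302),(272,185)),('block',(285,350),(190,165))):
    a,u=pr(d,*p);b,w=pr(s,*q)
    k=np.linalg.lstsq(np.c_[u,-w],b-a,rcond=None)[0];print(n,(a+u*k[0]).round(3),(b+w*k[1]).round(3))
im=d['image']; m=((im.min(axis=2)>150)*255).astype(np.uint8)
for v in (232,238,244,250,256,262,266): print(v,''.join('#' if x else '.' for x in m[v,375:425]))
for u,v in ((403.5,227),(386,272)):pass
# bar b: centre line from rows
pts=[]
for v in range(236,266,2):
    c=np.where(m[v,378:412])[0]+378
    if len(c): pts.append((c.mean(),v))
P=np.array([ray(d,u,v,.016)[:2] for u,v in pts]); l=cv2.fitLine(P.astype(np.float32),2,0,.01,.01).ravel()
print('b ang',np.degrees(np.arctan2(l[1],l[0])),P.mean(0),P[0],P[-1])
go(.5402,-.0855,.25,60)
E
```

```text
knob [ 0.414 -0.039  0.205] [ 0.414 -0.039  0.205]
block [0.34  0.074 0.193] [0.315 0.078 0.195]
232 ###.....................#########..........###....
238 .....................#########....................
244 ..................#########.......................
250 ...............##########.........................
256 ............##########............................
262 .........##########...............................
266 .......##########................................#
b ang -27.574562 [ 0.51440133 -0.1332415 ] [ 0.54152532 -0.14747884] [ 0.48736432 -0.11885211]
t 0.3 shift mm [-535.5 -513.5   53.8] turn rad 0.1618 q [ 1.09  0.05  1.61 -0.    1.48 -0.12]
```

>>> {"op": "drive_tool", "data": {
  "rows": [
    [[-0.027, -0.026, 0], 0],
    [[-0.027, -0.026, 0], 0],
    [[-0.027, -0.026, 0], 0],
    [[-0.027, -0.026, 0], 0],
    [[-0.027, -0.026, 0], 0],
    [[-0.027, -0.026, 0], 0],
    [[-0.027, -0.026, 0], 0],
    [[-0.027, -0.026, 0], 0],
    [[-0.027, -0.026, 0], 0],
    [[-0.027, -0.026, 0], 0]
  ],
  "jaw": 0.6
}}

```text
t: 1.3
tool_pos: [0.382, 0.2444, 0.3041]
tool_rot: [0.565, 3.09, 0.001]
contact_force: [1.4, -0.4, -0.5]
opening: 0.0341
grip_force: 0.0
```

>>> {"op": "drive_tool", "data": {
  "rows": [
    [[-0.027, -0.026, 0], 0],
    [[-0.027, -0.026, 0], 0],
    [[-0.027, -0.026, 0], 0],
    [[-0.027, -0.026, 0], 0],
    [[-0.027, -0.026, 0], 0],
    [[-0.027, -0.026, 0], 0],
    [[-0.027, -0.026, 0], 0],
    [[-0.027, -0.026, 0], 0],
    [[-0.027, -0.026, 0.02], 0.08],
    [[-0.022, -0.02, 0.03], 0.08]
  ]
}}

```text
t: 2.3
tool_pos: [0.5394, -0.0889, 0.256]
tool_rot: [0.815, 3.028, -0.0]
contact_force: [0.2, 0.9, -0.1]
opening: 0.0339
grip_force: 0.0
```

```bash
python3 - <<'E'
from h import *
snap('wrist','wr1.png'); o=ctrl.get_obs(); print(o['tool_pos'],o['opening'],o['contact_force']); go(.5402,-.0855,.20,60)
E
```

```text
[ 0.53731461 -0.09111877  0.24829896] 0.03461678476025993 [-2.80804144 -3.39396139 -3.61161874]
t 2.35 shift mm [ 0.2  6.5 48.3] turn rad -0.0074 q [-0.3  -0.1   1.85 -0.    1.39 -1.34]
```

View pics/wr1.png

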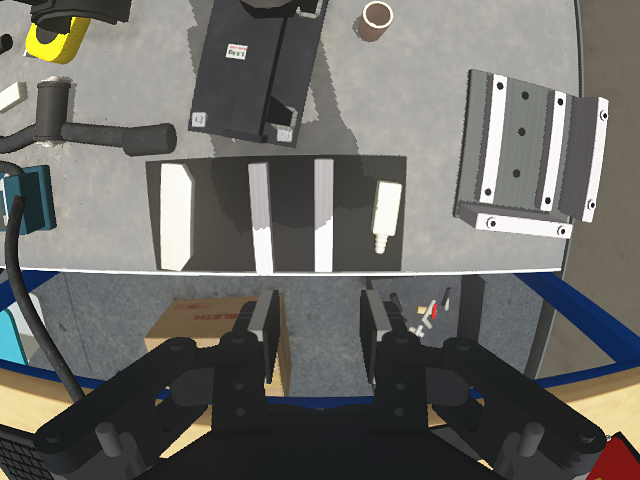

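The wrist view shows bar a at about (323,215), bar b at (260,218), the gauge at (177,215) and the connector at (387,212). I'll measure both bars here.

```bash
cat >> h.py <<'E'
def bars(d,boxes,z,thr=95):
    g=d['image'].min(axis=2)
    for (u0,u1,v0,v1) in boxes:
        m=np.zeros_like(g); m[v0:v1,u0:u1]=(g[v0:v1,u0:u1]>thr)*255
        cs,_=cv2.findContours(m,cv2.RETR_EXTERNAL,cv2.CHAIN_APPROX_NONE); c=max(cs,key=cv2.contourArea).reshape(-1,2)
        P=np.array([ray(d,*p,z,True)[:2] for p in c]); P=P.astype(np.float32)
        r=cv2.minAreaRect(P*1000); b=cv2.boxPoints(r); e=max(b[1]-b[0],b[2]-b[1],key=np.linalg.norm)
        print('bar',np.round(r[0],1),'size',np.round(r[1],1),'ang',np.degrees(np.arctan2(e[1],e[0])).round(1))
E
python3 - <<'E'
from h import *
d=snap('wrist'); bars(d,[(305,343,150,269),(240,282,155,269)],.016)
o=ctrl.get_obs();print(o['tool_pos'],o['contact_force']); go(.5402,-.0855,.20,60)
E
```

```text
bar [534.9 -83.3] size [16.2 89.8] ang -30.4
bar [ 508.8 -130.7] size [17.3 87.6] ang -28.8
[ 0.53622746 -0.08889714  0.24896328] [-0.93048613  0.53298967 -0.98566783]
t 2.4 shift mm [-2.1  5.1 48.9] turn rad -0.003 q [-0.3  -0.1   1.85 -0.    1.39 -1.34]
```

>>> {"op": "drive_tool", "data": {
  "rows": [
    [[-0.002, 0.005, 0.02], -0.003],
    [[0, 0, 0.035], 0],
    [[0, 0, 0.035], 0],
    [[0, 0, 0.03], 0],
    [[0, 0, 0], 0],
    [[0, 0, 0], 0]
  ],
  "jaw": 0.65
}}

```text
t: 3.0
tool_pos: [0.5419, -0.0828, 0.1346]
tool_rot: [-0.805, -3.037, -0.0]
contact_force: [-0.6, -0.1, 2.2]
opening: 0.0301
grip_force: 0.0
```

```bash
python3 - <<'E'
from h import *
o=ctrl.get_obs();print(o['tool_pos'],o['opening'],o['contact_force']); go(.540,-.0856,.078,59.7)
E
```

```text
[ 0.54185703 -0.08284061  0.13459744] 0.030116253505980566 [-0.60637715 -0.1405984   2.15486005]
t 3.0 shift mm [ 0.2 -3.3 56.6] turn rad 0.0108 q [-0.29  0.04  1.93  0.    1.18 -1.34]
```

>>> {"op": "drive_tool", "data": {
  "rows": [
    [[0, -0.003, 0.02], 0.01],
    [[0, 0, 0.02], 0],
    [[0, 0, 0.016], 0],
    [[0, 0, 0], 0]
  ]
}}

```text
t: 3.4
tool_pos: [0.5398, -0.0856, 0.0774]
tool_rot: [-0.82, -3.031, -0.0]
contact_force: [-0.7, 0.9, -0.4]
opening: 0.03
grip_force: 0.0
```

>>> {"op": "drive_tool", "data": {
  "rows": [
    [[0, 0, 0], 0],
    [[0, 0, 0], 0],
    [[0, 0, 0], 0],
    [[0, 0, 0], 0]
  ],
  "jaw": 1,
  "grip_force": 60
}}

```text
t: 3.8
tool_pos: [0.5412, -0.0861, 0.0793]
tool_rot: [0.82, 3.03, 0.0]
contact_force: [-0.3, 0.4, 4.9]
opening: 0.014
grip_force: 61.6
```

>>> {"op": "drive_tool", "data": {
  "rows": [
    [[0, 0, -0.01], 0],
    [[0, 0, -0.03], 0],
    [[0, 0, -0.03], 0],
    [[0, 0, -0.03], 0],
    [[0, 0, 0], 0]
  ]
}}

```text
t: 4.3
tool_pos: [0.5428, -0.0866, 0.1835]
tool_rot: [0.818, 3.023, -0.001]
contact_force: [1.1, -0.9, -2.2]
opening: 0.0134
grip_force: 60.9
```

```bash
python3 - <<'E'
from h import *
O=np.array([.5828,.1115]);a=np.radians(55.4);X=np.array([np.cos(a),np.sin(a)]);Y=np.array([-X[1],X[0]])
p=O-.008*X-.021*Y; q=O-.008*X+.031*Y;print(p,q)
go(*p,.175,145.4-180);go(*q,.175,145.4-180)
E
```

```text
[0.59554311 0.09299019] [0.55274002 0.12251807]
t 4.3 shift mm [ 45.1 181.6   8.5] turn rad -1.4956 q [-0.29 -0.03  1.9  -0.    1.26 -1.34]
t 4.3 shift mm [ 97.  185.5   8. ] turn rad -1.4956 q [-0.29 -0.03  1.9  -0.    1.26 -1.34]
```

>>> {"op": "drive_tool", "data": {
  "rows": [
    [[0.009, 0.036, 0], 0],
    [[0.009, 0.036, 0], 0],
    [[0.009, 0.036, 0], 0],
    [[0.009, 0.036, 0], 0],
    [[0.009, 0.037, 0.008], 0],
    [[0, 0, 0], -0.136],
    [[0, 0, 0], -0.136],
    [[0, 0, 0], -0.136],
    [[0, 0, 0], -0.136],
    [[0, 0, 0], -0.136]
  ]
}}

```text
t: 5.3
tool_pos: [0.5917, 0.0932, 0.1681]
tool_rot: [0.246, -3.129, -0.0]
contact_force: [-0.5, 0.3, -1.7]
opening: 0.0142
grip_force: 60.9
```

>>> {"op": "drive_tool", "data": {
  "rows": [
    [[0, 0, 0], -0.136],
    [[0, 0, 0], -0.136],
    [[0, 0, 0], -0.136],
    [[0, 0, 0], -0.136],
    [[0, 0, 0], -0.136],
    [[0, 0, 0], -0.136],
    [[0, 0, 0], 0],
    [[0, 0, 0], 0]
  ]
}}

```text
t: 6.1
tool_pos: [0.5921, 0.0931, 0.1688]
tool_rot: [1.456, -2.782, -0.001]
contact_force: [-0.6, 0.1, -1.9]
opening: 0.0143
grip_force: 60.9
```

```bash
python3 - <<'E'
from h import *
d=snap('wrist','wr2.png'); o=ctrl.get_obs();print(o['tool_pos'],o['opening'],o['grip_force'],o['contact_force']); go(.5955,.0930,.100,145.4)
E
```

```text
[0.59220395 0.09312661 0.1690622 ] 0.013880316702454596 60.85426568984985 [ 0.34519216 -1.20201422 -1.52733574]
t 6.15 shift mm [-1.8 -2.9 69.1] turn rad -0.0021 q [ 0.03  0.11  1.78 -0.    1.25 -2.5 ]
```

View pics/wr2.png

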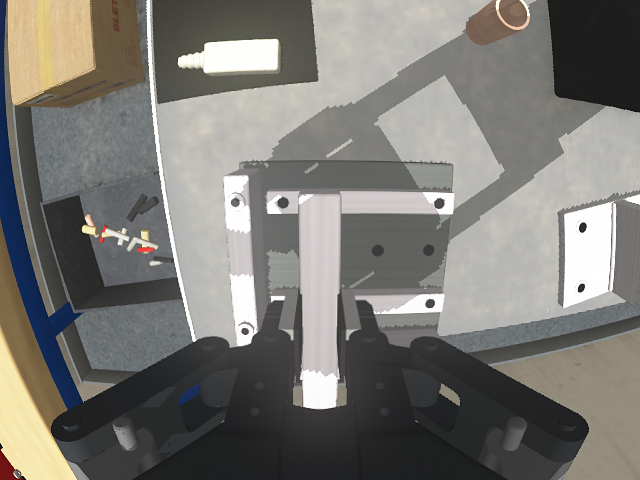

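>>> {"op": "drive_tool", "data": {
  "rows": [
    [[-0.002, -0.003, 0.02], 0],
    [[0, 0, 0.025], 0],
    [[0, 0, 0.015], 0],
    [[0, 0, 0.006], 0],
    [[0, 0, 0.003], 0],
    [[0, 0, 0], 0]
  ]
}}

```text
t: 6.75
tool_pos: [0.5966, 0.0931, 0.1013]
tool_rot: [-1.46, 2.781, -0.0]
contact_force: [-0.2, -0.0, -1.2]
opening: 0.0138
grip_force: 60.8
```

>>> {"op": "drive_tool", "data": {
  "rows": [
    [[0, 0, 0.002], 0],
    [[0, 0, 0], 0]
  ]
}}

```text
t: 6.95
tool_pos: [0.5968, 0.0931, 0.0998]
tool_rot: [-1.46, 2.78, -0.001]
contact_force: [-0.7, -0.0, -1.4]
opening: 0.014
grip_force: 60.8
```

>>> {"op": "drive_tool", "data": {
  "rows": [
    [[0, 0, 0.002], 0],
    [[0, 0, 0], 0]
  ]
}}

```text
t: 7.15
tool_pos: [0.5967, 0.0931, 0.0974]
tool_rot: [-1.46, 2.78, -0.001]
contact_force: [0.6, -0.0, -0.8]
opening: 0.0138
grip_force: 61.0
```

>>> {"op": "drive_tool", "data": {
  "rows": [
    [[0, 0, 0.001], 0],
    [[0, 0, 0], 0]
  ]
}}

```text
t: 7.35
tool_pos: [0.5968, 0.0931, 0.0974]
tool_rot: [-1.461, 2.781, -0.0]
contact_force: [-3.2, -1.1, 5.0]
opening: 0.0139
grip_force: 61.7
```

>>> {"op": "drive_tool", "data": {
  "rows": [
    [[0, 0, 0.001], 0],
    [[0, 0, 0], 0]
  ]
}}

```text
t: 7.55
tool_pos: [0.5968, 0.0931, 0.0973]
tool_rot: [1.461, -2.781, 0.0]
contact_force: [-6.7, -0.8, 10.7]
opening: 0.014
grip_force: 62.4
```

>>> {"op": "drive_tool", "data": {
  "rows": [
    [[0, 0, 0], 0],
    [[0, 0, 0], 0],
    [[0, 0, 0], 0]
  ],
  "jaw": 0.71
}}

```text
t: 7.85
tool_pos: [0.5963, 0.0931, 0.0948]
tool_rot: [1.461, -2.781, 0.0]
contact_force: [0.3, 0.2, 0.3]
opening: 0.0251
grip_force: 0.0
```

>>> {"op": "drive_tool", "data": {
  "rows": [
    [[0, 0, -0.015], 0],
    [[0, 0, -0.03], 0],
    [[0, 0, -0.03], 0],
    [[0, 0, -0.02], 0.1],
    [[0, 0, 0], 0.14],
    [[0, 0, 0], 0.14],
    [[0, 0, 0], 0.14],
    [[0, 0, 0], 0.14],
    [[0, 0, 0], 0.14],
    [[0, 0, 0], 0.14]
  ]
}}

```text
t: 8.85
tool_pos: [0.5965, 0.0931, 0.1911]
tool_rot: [-0.034, 3.14, 0.0]
contact_force: [-0.7, 0.4, 0.5]
opening: 0.0243
grip_force: 0.0
```

>>> {"op": "drive_tool", "data": {
  "rows": [
    [[0, 0, 0], 0.14],
    [[0, 0, 0], 0.14],
    [[0, 0, 0], 0.14],
    [[0, 0, 0], 0.1]
  ],
  "jaw": 0.65
}}

```text
t: 9.25
tool_pos: [0.5965, 0.0931, 0.191]
tool_rot: [0.773, 3.044, 0.0]
contact_force: [0.2, -0.3, 1.6]
opening: 0.0296
grip_force: 0.0
```

```bash
python3 - <<'E'
from h import *
o=ctrl.get_obs();print(o['tool_pos'],o['opening'],o['contact_force']); go(.5142,-.1335,.18,61.8)
E
```

```text
[0.59649196 0.09308301 0.19104642] 0.029611190119360118 [ 0.21661116 -0.33349383  1.59925065]
t 9.25 shift mm [ -35.8 -238.4   11. ] turn rad -0.0054 q [ 0.03  0.1   1.76 -0.    1.28 -1.04]
```

>>> {"op": "drive_tool", "data": {
  "rows": [
    [[-0.006, -0.04, 0], -0.005],
    [[-0.006, -0.04, 0], 0],
    [[-0.006, -0.04, 0], 0],
    [[-0.006, -0.04, 0], 0],
    [[-0.006, -0.04, 0], 0],
    [[-0.006, -0.038, 0.02], 0],
    [[0, 0, 0.02], 0],
    [[0, 0, 0], 0],
    [[0, 0, 0], 0]
  ]
}}

```text
t: 10.15
tool_pos: [0.5165, -0.1338, 0.1505]
tool_rot: [-0.758, -3.049, -0.0]
contact_force: [0.6, -0.1, -0.5]
opening: 0.0301
grip_force: 0.0
```

```bash
python3 - <<'E'
from h import *
d=snap('wrist','wr3.png'); o=ctrl.get_obs();print(o['tool_pos'],o['opening'],o['contact_force']); go(.5142,-.1335,.078,61.8)
E
```

```text
[ 0.51703583 -0.13370096  0.15122364] 0.02997387060561603 [-0.42214809 -0.08049796  0.29964459]
t 10.2 shift mm [ 2.7 -1.2 73.2] turn rad 0.0052 q [-0.39 -0.02  1.95  0.    1.21 -1.48]
```

View pics/wr3.png

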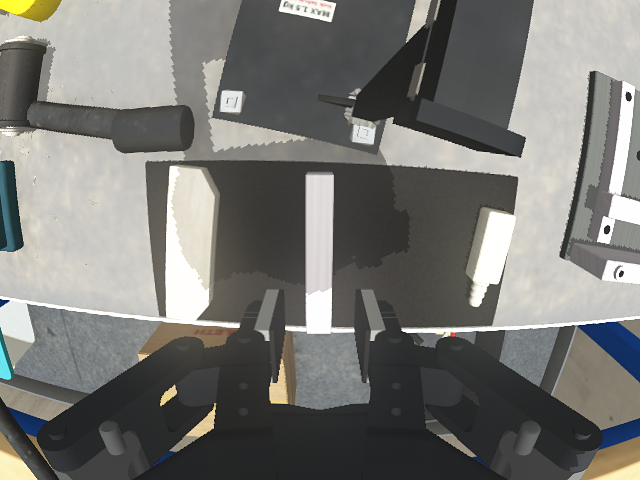

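Bar b at (319,250) lies centred between the fingers, and the connector and gauge haven't moved. I'll descend and grip it.

>>> {"op": "drive_tool", "data": {
  "rows": [
    [[0.002, -0.001, 0.025], 0.005],
    [[0, 0, 0.025], 0],
    [[0, 0, 0.018], 0],
    [[0, 0, 0.004], 0],
    [[0, 0, 0], 0]
  ]
}}

```text
t: 10.7
tool_pos: [0.5147, -0.1334, 0.0785]
tool_rot: [0.764, 3.047, -0.0]
contact_force: [0.2, -0.2, -0.2]
opening: 0.0299
grip_force: 0.0
```

>>> {"op": "drive_tool", "data": {
  "rows": [
    [[0, 0, 0], 0],
    [[0, 0, 0], 0],
    [[0, 0, 0], 0],
    [[0, 0, 0], 0]
  ],
  "jaw": 1
}}

```text
t: 11.1
tool_pos: [0.5155, -0.1342, 0.0799]
tool_rot: [0.766, 3.043, 0.0]
contact_force: [-1.1, 1.9, 6.5]
opening: 0.014
grip_force: 61.3
```

>>> {"op": "drive_tool", "data": {
  "rows": [
    [[0, 0, -0.01], 0],
    [[0, 0, -0.03], 0],
    [[0, 0, -0.03], 0],
    [[0, 0, -0.03], 0],
    [[0, 0, 0], 0]
  ]
}}

```text
t: 11.6
tool_pos: [0.5165, -0.135, 0.1834]
tool_rot: [0.764, 3.037, -0.003]
contact_force: [0.9, 0.0, -1.5]
opening: 0.0139
grip_force: 60.4
```

```bash
python3 - <<'E'
from h import *
go(.5527,.1225,.175,145.4-180)
E
```

```text
t 11.6 shift mm [ 90.  244.    7.7] turn rad -1.4597 q [-0.39 -0.06  1.94 -0.    1.26 -1.47]
```

>>> {"op": "drive_tool", "data": {
  "rows": [
    [[0, 0.04, 0], 0],
    [[0, 0.04, 0], 0],
    [[0, 0.04, 0], 0],
    [[0, 0.042, 0], 0],
    [[0.03, 0.041, 0], 0],
    [[0.03, 0.041, 0], 0],
    [[0.03, 0, 0], 0],
    [[0, 0, 0], -0.13],
    [[0, 0, 0], -0.14],
    [[0, 0, 0], -0.14]
  ]
}}

```text
t: 12.6
tool_pos: [0.5493, 0.1222, 0.1762]
tool_rot: [-0.12, -3.137, 0.001]
contact_force: [-0.8, 0.4, -1.8]
opening: 0.014
grip_force: 60.4
```

>>> {"op": "drive_tool", "data": {
  "rows": [
    [[0, 0, 0], -0.14],
    [[0, 0, 0], -0.14],
    [[0, 0, 0], -0.14],
    [[0, 0, 0], -0.14],
    [[0, 0, 0], -0.14],
    [[0, 0, 0], -0.14],
    [[0, 0, 0], -0.14],
    [[0, 0, 0], -0.07],
    [[0, 0, 0], 0],
    [[0, 0, 0], 0]
  ]
}}

```text
t: 13.6
tool_pos: [0.5499, 0.1219, 0.1768]
tool_rot: [1.458, -2.781, -0.001]
contact_force: [0.2, 0.3, -1.8]
opening: 0.0135
grip_force: 60.4
```

```bash
python3 - <<'E'
from h import *
d=snap('wrist','wr4.png'); o=ctrl.get_obs();print(o['tool_pos'],o['opening'],o['grip_force'],o['contact_force']); go(.5527,.1225,.100,145.4)
E
```

```text
[0.55000553 0.12194517 0.17707337] 0.013947856748046905 60.40214538574219 [-0.88979968 -0.33936749 -1.93180516]
t 13.65 shift mm [-2.1 -2.  77.1] turn rad -0.0011 q [ 0.09  0.02  1.87 -0.    1.26 -2.45]
```

View pics/wr4.png

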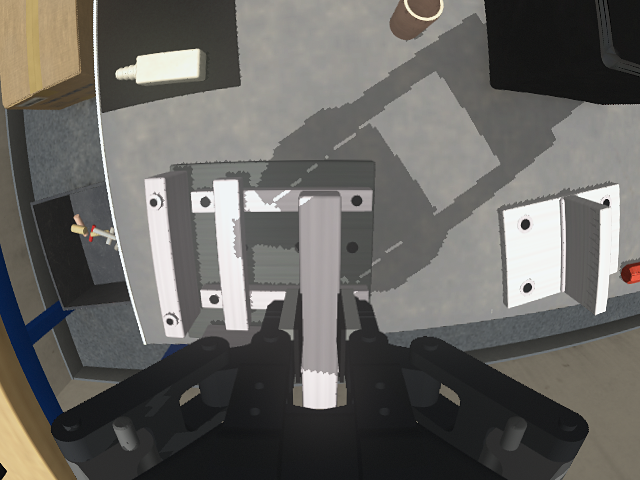

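Bar a lies squarely on both rest bars at (230,255), and bar b is held parallel to it. I'll lower bar b now.

>>> {"op": "drive_tool", "data": {
  "rows": [
    [[-0.002, -0.002, 0.025], 0],
    [[0, 0, 0.028], 0],
    [[0, 0, 0.02], 0],
    [[0, 0, 0.004], 0],
    [[0, 0, 0], 0]
  ]
}}

```text
t: 14.15
tool_pos: [0.5529, 0.1225, 0.1004]
tool_rot: [1.459, -2.781, -0.001]
contact_force: [0.3, 0.2, -1.9]
opening: 0.0141
grip_force: 60.4
```

>>> {"op": "drive_tool", "data": {
  "rows": [
    [[0, 0, 0.002], 0],
    [[0, 0, 0], 0]
  ]
}}

```text
t: 14.35
tool_pos: [0.554, 0.1226, 0.1001]
tool_rot: [-1.46, 2.78, -0.001]
contact_force: [0.3, 0.1, -2.4]
opening: 0.0138
grip_force: 60.4
```

>>> {"op": "drive_tool", "data": {
  "rows": [
    [[0, 0, 0.001], 0],
    [[0, 0, 0], 0]
  ]
}}

```text
t: 14.55
tool_pos: [0.5535, 0.1226, 0.0984]
tool_rot: [-1.46, 2.781, -0.001]
contact_force: [-0.5, -0.4, -2.0]
opening: 0.0137
grip_force: 60.4
```

>>> {"op": "drive_tool", "data": {
  "rows": [
    [[0, 0, 0.001], 0],
    [[0, 0, 0], 0]
  ]
}}

```text
t: 14.75
tool_pos: [0.5536, 0.1226, 0.0979]
tool_rot: [-1.461, 2.781, -0.0]
contact_force: [-2.4, 0.3, 4.4]
opening: 0.014
grip_force: 61.1
```

>>> {"op": "drive_tool", "data": {
  "rows": [
    [[0, 0, 0.001], 0],
    [[0, 0, 0], 0]
  ]
}}

```text
t: 14.95
tool_pos: [0.5537, 0.1226, 0.0979]
tool_rot: [1.461, -2.781, 0.0]
contact_force: [-7.1, -1.1, 11.4]
opening: 0.0139
grip_force: 62.0
```

>>> {"op": "drive_tool", "data": {
  "rows": [
    [[0, 0, 0], 0],
    [[0, 0, 0], 0],
    [[0, 0, 0], 0]
  ],
  "jaw": 0.71
}}

```text
t: 15.25
tool_pos: [0.5533, 0.1226, 0.0957]
tool_rot: [-1.461, 2.781, 0.0]
contact_force: [-0.4, 0.4, -0.5]
opening: 0.0247
grip_force: 0.0
```

>>> {"op": "drive_tool", "data": {
  "rows": [
    [[0, 0, -0.015], 0],
    [[0, 0, -0.04], 0],
    [[0, 0, -0.04], 0],
    [[0, 0, -0.04], 0],
    [[0, 0, 0], 0],
    [[0, 0, 0], 0]
  ]
}}

```text
t: 15.85
tool_pos: [0.5541, 0.1227, 0.2335]
tool_rot: [-1.459, 2.778, -0.003]
contact_force: [0.7, -0.8, -0.6]
opening: 0.0247
grip_force: 0.0
```

```bash
python3 - <<'E'
from h import *
d=snap('top'); im=d['image']; g=im.min(axis=2); m=np.zeros_like(g); m[270:370,165:250]=(g[270:370,165:250]>150)*255
m=cv2.morphologyEx(m,cv2.MORPH_CLOSE,np.ones((9,9)))
cs,_=cv2.findContours(m,cv2.RETR_EXTERNAL,cv2.CHAIN_APPROX_NONE);c=max(cs,key=cv2.contourArea)
P=np.array([ray(d,*p,.01)[:2] for p in c.reshape(-1,2)]).astype(np.float32)*1000
r=cv2.minAreaRect(P);print(r)
go(.393,.234,.25,158)
E
```

```text
((364.4737243652344, 281.8415832519531), (67.85556030273438, 137.02096557617188), 86.32620239257812)
t 15.9 shift mm [ -0.9 195.1 -18.8] turn rad -0.2196 q [ 0.09 -0.03  1.82 -0.    1.35 -2.45]
```

>>> {"op": "drive_tool", "data": {
  "rows": [
    [[0, 0.035, -0.005], 0],
    [[0, 0.04, -0.005], 0],
    [[0, 0.04, -0.005], 0],
    [[0, 0.04, 0], 0],
    [[0, 0.04, 0], -0.11],
    [[0, 0, 0], -0.11],
    [[0, 0, 0], 0],
    [[0, 0, 0], 0]
  ],
  "jaw": 0.6
}}

```text
t: 16.7
tool_pos: [0.3924, 0.2329, 0.2446]
tool_rot: [1.753, -2.604, -0.001]
contact_force: [-0.1, -0.4, -0.7]
opening: 0.0343
grip_force: 0.0
```

```bash
python3 - <<'E'
from h import *
d=snap('wrist','wr5.png'); o=ctrl.get_obs();print(o['tool_pos'],o['opening']); go(.393,.234,.25,158)
E
```

```text
[0.39271083 0.23283537 0.24495054] 0.033968090070941946
t 16.75 shift mm [-1.2  0.2 -5.1] turn rad -0.0022 q [ 0.37 -0.33  2.05 -0.    1.42 -2.38]
```

View pics/wr5.png

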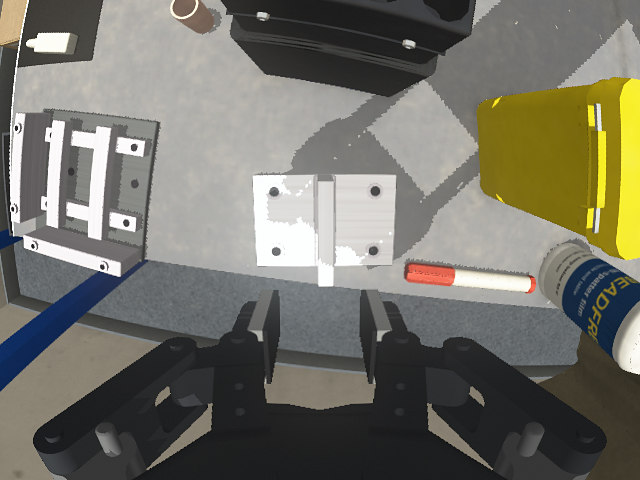

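Both bars lie across the rest bars, at (55,175) and (101,182). The bracket's flange corners are near (253,175), (395,175), (393,266) and (257,266), and the web top runs from (325,180) to (326,286).

```bash
python3 - <<'E'
from h import *
d=snap('wrist');f=lambda u,v,z:ray(d,u,v,z,True)[:2]
c=np.array([f(*p,.01) for p in((253,175),(395,175),(393,266),(257,266))]);print('flange',c.mean(0).round(4),[np.linalg.norm(c[i]-c[i-1]).round(3) for i in range(4)])
a,b=f(325.5,181,.056),f(326.5,286,.056);print('web',((a+b)/2).round(4),np.linalg.norm(a-b).round(3),np.degrees(np.arctan2(*(b-a)[::-1])).round(1))
e=(c[1]-c[0]+c[2]-c[3]);print('flange y ang',np.degrees(np.arctan2(e[1],e[0])).round(1))
g=d['image'].min(axis=2)
for v in (184,200,230,270,280): print(v,g[v,308:345].tolist())
E
```

```text
flange [0.3866 0.2335] [np.float64(0.08), np.float64(0.117), np.float64(0.08), np.float64(0.12)]
web [0.3861 0.2332] 0.079 68.7
flange y ang 157.9
184 [218, 216, 217, 215, 217, 219, 183, 168, 192, 190, 179, 215, 217, 217, 219, 220, 219, 218, 217, 216, 215, 214, 213, 213, 214, 206, 156, 155, 212, 216, 215, 215, 215, 214, 215, 215, 215]
200 [215, 215, 215, 215, 214, 216, 184, 172, 190, 187, 180, 216, 220, 219, 219, 220, 219, 219, 218, 217, 216, 215, 214, 214, 216, 208, 157, 159, 206, 212, 211, 211, 210, 211, 211, 211, 210]
230 [253, 253, 253, 253, 253, 255, 231, 174, 189, 185, 178, 212, 221, 220, 221, 222, 220, 219, 218, 218, 218, 217, 216, 216, 218, 203, 160, 167, 208, 217, 216, 215, 214, 214, 215, 214, 215]
270 [185, 184, 184, 184, 185, 184, 183, 183, 182, 169, 211, 255, 253, 253, 253, 253, 253, 253, 253, 253, 253, 253, 253, 253, 254, 253, 152, 176, 181, 180, 181, 181, 181, 181, 181, 181, 180]
280 [180, 179, 179, 178, 177, 177, 178, 179, 179, 166, 204, 255, 253, 253, 253, 253, 253, 253, 252, 253, 253, 252, 252, 253, 254, 251, 159, 175, 179, 178, 177, 175, 175, 175, 176, 178, 177]
```

```bash
python3 - <<'E'
from h import *
go(.3862,.2333,.091,158.2)
E
```

```text
t 16.8 shift mm [  1.9   6.3 154.2] turn rad -0.0057 q [ 0.37 -0.33  2.05 -0.    1.42 -2.38]
```

>>> {"op": "drive_tool", "data": {
  "rows": [
    [[0.002, 0.006, 0.025], -0.005],
    [[0, 0, 0.03], 0],
    [[0, 0, 0.03], 0],
    [[0, 0, 0.025], 0],
    [[0, 0, 0], 0],
    [[0, 0, 0], 0]
  ]
}}

```text
t: 17.4
tool_pos: [0.3867, 0.2333, 0.1359]
tool_rot: [1.761, -2.6, -0.0]
contact_force: [-0.1, 0.2, 0.1]
opening: 0.034
grip_force: 0.0
```

```bash
python3 - <<'E'
from h import *
go(.3862,.2333,.091,158.2)
E
```

```text
t 17.4 shift mm [ 0.2  0.4 44.9] turn rad 0.0004 q [ 0.38 -0.2   2.15  0.    1.2  -2.38]
```

>>> {"op": "drive_tool", "data": {
  "rows": [
    [[0, 0, 0.02], 0],
    [[0, 0, 0.015], 0],
    [[0, 0, 0.008], 0],
    [[0, 0, 0.002], 0],
    [[0, 0, 0], 0]
  ]
}}

```text
t: 17.9
tool_pos: [0.3871, 0.2339, 0.0919]
tool_rot: [-1.763, 2.599, -0.001]
contact_force: [0.0, -0.4, -0.3]
opening: 0.0344
grip_force: 0.0
```

>>> {"op": "drive_tool", "data": {
  "rows": [
    [[0, 0, 0], 0],
    [[0, 0, 0], 0],
    [[0, 0, 0], 0],
    [[0, 0, 0], 0],
    [[0, 0, 0], 0]
  ],
  "jaw": 1,
  "grip_force": 80
}}

```text
t: 18.4
tool_pos: [0.3873, 0.234, 0.0922]
tool_rot: [-1.763, 2.598, -0.001]
contact_force: [-0.6, -1.0, 5.3]
opening: 0.011
grip_force: 79.2
```

>>> {"op": "drive_tool", "data": {
  "rows": [
    [[0, 0, -0.01], 0],
    [[0, 0, -0.03], 0],
    [[0, 0, -0.03], 0],
    [[0, 0, -0.03], 0],
    [[0, 0, 0], 0],
    [[0, 0, 0], 0]
  ]
}}

```text
t: 19.0
tool_pos: [0.386, 0.2335, 0.1902]
tool_rot: [1.764, -2.599, -0.0]
contact_force: [0.0, -0.1, -3.7]
opening: 0.011
grip_force: 78.7
```

```bash
python3 - <<'E'
from h import *
O=np.array([.5828,.1115]);a=np.radians(55.4);X=np.array([np.cos(a),np.sin(a)]);Y=np.array([-X[1],X[0]])
p=O+.000*X+.015*Y; print(p)
go(*p,.20,145.4)
E
```

```text
[0.57045295 0.12001766]
t 19.0 shift mm [  37.3 -213.4   -9.8] turn rad 0.2253 q [ 0.38 -0.28  2.12 -0.    1.31 -2.38]
```

>>> {"op": "drive_tool", "data": {
  "rows": [
    [[0, -0.03, -0.005], 0],
    [[0.007, -0.037, -0.005], 0],
    [[0.007, -0.037, 0], 0],
    [[0.007, -0.037, 0], 0],
    [[0.008, -0.037, 0], 0],
    [[0.008, -0.035, 0], 0],
    [[0, 0, 0], 0.115],
    [[0, 0, 0], 0.11],
    [[0, 0, 0], 0],
    [[0, 0, 0], 0]
  ]
}}

```text
t: 20.0
tool_pos: [0.5694, 0.1204, 0.1982]
tool_rot: [1.462, -2.776, -0.003]
contact_force: [-0.7, -0.2, -3.2]
opening: 0.011
grip_force: 79.6
```

```bash
python3 - <<'E'
from h import *
d=snap('wrist','wr6.png');o=ctrl.get_obs();print(o['tool_pos'],o['opening'],o['contact_force']);go(.5705,.1200,.13,145.4)
E
```

```text
[0.56960571 0.12058953 0.1988502 ] 0.011255449656178836 [-0.29266888  0.74556076 -4.37850673]
t 20.05 shift mm [-0.2 -1.2 68.8] turn rad 0.0025 q [ 0.08  0.04  1.81 -0.    1.3  -2.46]
```

View pics/wr6.png

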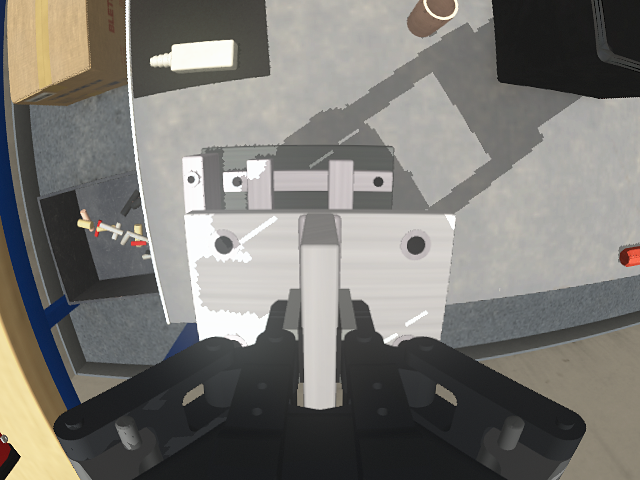

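The bracket is held level and parallel, with its front flange edge running from (186,216) to (455,217). Both bars are in place under it at (260,185) and (340,185).

>>> {"op": "drive_tool", "data": {
  "rows": [
    [[0, -0.001, 0.025], 0.002],
    [[0, 0, 0.025], 0],
    [[0, 0, 0.015], 0],
    [[0, 0, 0.003], 0],
    [[0, 0, 0], 0],
    [[0, 0, 0], 0]
  ]
}}

```text
t: 20.65
tool_pos: [0.5723, 0.1201, 0.1343]
tool_rot: [-1.458, 2.781, -0.001]
contact_force: [0.4, 0.3, -4.1]
opening: 0.0111
grip_force: 79.4
```

>>> {"op": "drive_tool", "data": {
  "rows": [
    [[0, 0, 0.002], 0],
    [[0, 0, 0], 0]
  ]
}}

```text
t: 20.85
tool_pos: [0.572, 0.12, 0.1318]
tool_rot: [-1.458, 2.781, -0.001]
contact_force: [-1.1, -0.2, -3.8]
opening: 0.0113
grip_force: 79.4
```

>>> {"op": "drive_tool", "data": {
  "rows": [
    [[0, 0, 0.002], 0],
    [[0, 0, 0], 0]
  ]
}}

```text
t: 21.05
tool_pos: [0.5714, 0.1199, 0.1288]
tool_rot: [1.458, -2.783, -0.0]
contact_force: [-0.7, -0.8, -3.4]
opening: 0.0115
grip_force: 79.4
```

>>> {"op": "drive_tool", "data": {
  "rows": [
    [[0, 0, 0.0015], 0],
    [[0, 0, 0], 0]
  ]
}}

```text
t: 21.25
tool_pos: [0.5713, 0.1199, 0.1271]
tool_rot: [1.458, -2.782, -0.0]
contact_force: [-0.6, -0.6, -4.4]
opening: 0.0108
grip_force: 79.4
```

>>> {"op": "drive_tool", "data": {
  "rows": [
    [[0, 0, 0.001], 0],
    [[0, 0, 0], 0]
  ]
}}

```text
t: 21.45
tool_pos: [0.5715, 0.12, 0.1263]
tool_rot: [1.458, -2.783, -0.0]
contact_force: [1.0, -1.1, -3.7]
opening: 0.0114
grip_force: 79.8
```

>>> {"op": "drive_tool", "data": {
  "rows": [
    [[0, 0, 0.001], 0],
    [[0, 0, 0], 0]
  ]
}}

```text
t: 21.65
tool_pos: [0.572, 0.12, 0.1262]
tool_rot: [-1.457, 2.782, -0.001]
contact_force: [-0.3, 0.0, 1.2]
opening: 0.0109
grip_force: 80.3
```

>>> {"op": "drive_tool", "data": {
  "rows": [
    [[0, -0.003, 0], 0],
    [[0, -0.003, 0], 0],
    [[0, -0.002, 0], 0],
    [[0, 0, 0], 0],
    [[0, 0, 0], 0]
  ]
}}

```text
t: 22.15
tool_pos: [0.5789, 0.1153, 0.1262]
tool_rot: [-1.457, 2.781, -0.002]
contact_force: [1.5, 0.1, 3.4]
opening: 0.011
grip_force: 80.8
```

>>> {"op": "drive_tool", "data": {
  "rows": [
    [[0, -0.001, 0], 0],
    [[0, 0, 0], 0]
  ]
}}

```text
t: 22.35
tool_pos: [0.579, 0.1152, 0.1262]
tool_rot: [-1.458, 2.782, 0.001]
contact_force: [-2.3, 1.1, 6.6]
opening: 0.0108
grip_force: 81.2
```

>>> {"op": "drive_tool", "data": {
  "rows": [
    [[0, -0.001, 0], 0],
    [[0, 0, 0], 0]
  ]
}}

```text
t: 22.55
tool_pos: [0.5792, 0.1151, 0.1262]
tool_rot: [1.458, -2.782, -0.004]
contact_force: [-6.7, 4.0, 8.6]
opening: 0.0111
grip_force: 81.7
```

```bash
cat >> h.py <<'E'
def st():
    o=ctrl.get_obs();a=np.radians(55.4);X=np.array([np.cos(a),np.sin(a)]);Y=np.array([-X[1],X[0]])
    p=o['tool_pos'][:2]-np.array([.5828,.1115]);F=o['contact_force'];M=o['wrist_torque'];R=Ro.from_rotvec(o['tool_rot']).as_matrix()
    print('t',o['t'],'jig xy mm',(1000*p@X).round(1),(1000*p@Y).round(1),'z',o['tool_pos'][2].round(4),'F jig',(F[:2]@X).round(1),(F[:2]@Y).round(1),F[2].round(1),'Mjig',(M[:2]@X).round(2),(M[:2]@Y).round(2),'Mz',M[2].round(2),'yaw',np.degrees(np.arctan2(R[1,1],R[0,1])).round(2),'grip',o['grip_force'],'open',o['opening'].round(4))
E
python3 -c "
from h import *
st()"
```

```text
Traceback (most recent call last):
  File "h.py", line 37, in st
    print('t',o['t'],'jig xy mm',(1000*p@X).round(1),(1000*p@Y).round(1),'z',o['tool_pos'][2].round(4),'F jig',(F[:2]@X).round(1),(F[:2]@Y).round(1),F[2].round(1),'Mjig',(M[:2]@X).round(2),(M[:2]@Y).round(2),'Mz',M[2].round(2),'yaw',np.degrees(np.arctan2(R[1,1],R[0,1])).round(2),'grip',o['grip_force'],'open',o['opening'].round(4))
                                                                                                                                                                                                                                                                                                                      ^^^^^^^^^^^^^^^^^^
AttributeError: 'float' object has no attribute 'round'
```

>>> {"op": "drive_tool", "data": {
  "rows": [
    [[-0.003, 0, -0.0005], 0],
    [[-0.003, 0, 0], 0],
    [[-0.003, 0, 0], 0],
    [[-0.001, 0, 0], 0],
    [[0, 0, 0], 0],
    [[0, 0, 0], 0]
  ]
}}

```text
t: 23.15
tool_pos: [0.5843, 0.1225, 0.1262]
tool_rot: [1.457, -2.779, -0.002]
contact_force: [-7.8, -1.0, 9.0]
opening: 0.0107
grip_force: 81.4
```

>>> {"op": "drive_tool", "data": {
  "rows": [
    [[-0.001, 0, 0], 0],
    [[0, 0, 0], 0]
  ]
}}

```text
t: 23.35
tool_pos: [0.5848, 0.1232, 0.1262]
tool_rot: [1.456, -2.779, -0.002]
contact_force: [-8.2, -0.8, 8.6]
opening: 0.0108
grip_force: 81.6
```

```bash
sed -i "s/,'open',.*/)/" h.py; python3 -c "
from h import *
st()"
```

```text
t 23.35 jig xy mm 10.8 5.0 z 0.1262 F jig -5.3 6.3 8.6 Mjig 0.83 0.7 Mz -0.04 yaw 145.32 grip 81.57548189163208
```

>>> {"op": "drive_tool", "data": {
  "rows": [
    [[-0.001, 0, 0], 0],
    [[0, 0, 0], 0]
  ]
}}

```text
t: 23.55
tool_pos: [0.5854, 0.124, 0.1262]
tool_rot: [1.457, -2.779, -0.001]
contact_force: [-8.5, -1.1, 9.0]
opening: 0.011
grip_force: 81.6
```

>>> {"op": "drive_tool", "data": {
  "rows": [
    [[-0.001, 0, 0], 0],
    [[0, 0, 0], 0]
  ]
}}

```text
t: 23.75
tool_pos: [0.5856, 0.1242, 0.1263]
tool_rot: [1.456, -2.777, -0.0]
contact_force: [-9.7, -3.4, 11.0]
opening: 0.0112
grip_force: 81.9
```

```bash
python3 -c "
from h import *
st()"
```

```text
t 23.75 jig xy mm 12.0 5.0 z 0.1263 F jig -8.3 6.0 11.0 Mjig 0.85 1.36 Mz 0.06 yaw 145.35 grip 81.90396666526794
```

>>> {"op": "drive_tool", "data": {
  "rows": [
    [[-0.001, -0.001, 0], 0],
    [[-0.0005, -0.0005, 0], 0],
    [[0, 0, 0], 0],
    [[0, 0, 0], 0]
  ]
}}

```text
t: 24.15
tool_pos: [0.586, 0.1243, 0.1264]
tool_rot: [1.454, -2.772, -0.003]
contact_force: [-17.7, -4.4, 17.9]
opening: 0.0111
grip_force: 83.0
```

```bash
python3 -c "
from h import *
st()
a=snap('top')['image'][165:285,195:330];b=snap('side')['image'][150:270,260:430]
cv2.imwrite('pics/end.png',np.hstack([cv2.resize(a,(400,356),interpolation=2),cv2.resize(b,(400,356),interpolation=2)]));snap('wrist','wr7.png');st()"
```

```text
t 24.15 jig xy mm 12.4 4.6 z 0.1264 F jig -13.7 12.1 17.9 Mjig 1.63 2.13 Mz 0.05 yaw 145.35 grip 82.96597123146057
t 24.3 jig xy mm 12.4 4.6 z 0.1264 F jig -14.4 11.6 17.9 Mjig 1.71 2.13 Mz 0.03 yaw 145.35 grip 82.95758128166199
```

View pics/wr7.png

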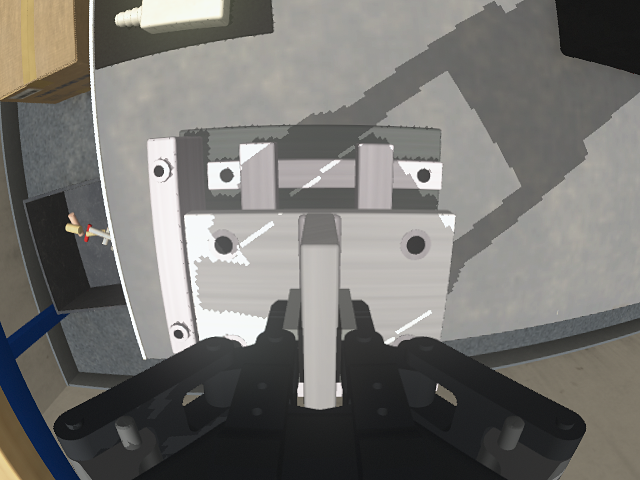

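View pics/end.png

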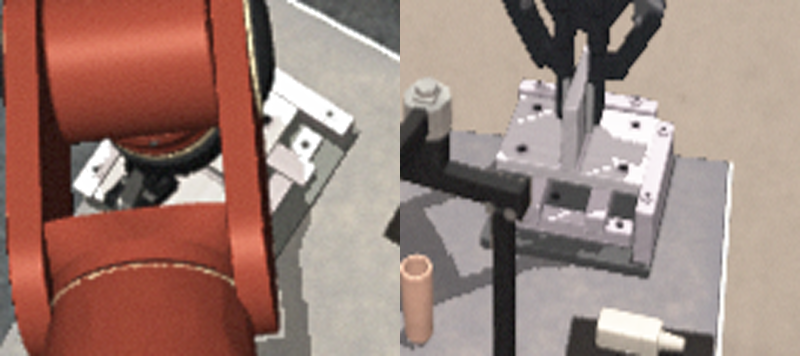

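The bracket sits against both fences with the bars underneath. The flange's left edge (188,212 to 200,350) runs along fence_side, and the side view shows the corner closed. I'll check tool tilt before handing in.

```bash
cat >> h.py <<'E'
def tilt():
    o=ctrl.get_obs();z=Ro.from_rotvec(o['tool_rot']).as_matrix()[:,2];a=np.radians(55.4)
    print('tool z lean deg along jig x,y',np.degrees([z[0]*np.cos(a)+z[1]*np.sin(a),-z[0]*np.sin(a)+z[1]*np.cos(a)]).round(2))
E
python3 -c "
from h import *
for i in range(3): tilt(); snap('wrist')
st()"
```

```text
tool z lean deg along jig x,y [-0.53  0.4 ]
tool z lean deg along jig x,y [-0.53  0.4 ]
tool z lean deg along jig x,y [-0.53  0.4 ]
t 24.45 jig xy mm 12.4 4.6 z 0.1264 F jig -13.7 11.7 18.3 Mjig 1.68 2.11 Mz 0.1 yaw 145.35 grip 82.95706987380981
```

>>> {"op": "drive_tool", "data": {
  "rows": [
    [[0.0005, 0.0005, -0.001], 0],
    [[0, 0, -0.0005], 0],
    [[0, 0, 0], 0],
    [[0, 0, 0], 0]
  ]
}}

```text
t: 24.85
tool_pos: [0.5858, 0.1242, 0.1264]
tool_rot: [1.455, -2.774, -0.002]
contact_force: [-12.1, -2.8, 7.8]
opening: 0.0109
grip_force: 81.4
```

```bash
python3 -c "
from h import *
for i in range(3): tilt(); snap('wrist')
st()"
```

```text
tool z lean deg along jig x,y [-0.43  0.3 ]
tool z lean deg along jig x,y [-0.42  0.3 ]
tool z lean deg along jig x,y [-0.43  0.31]
t 25.0 jig xy mm 12.2 4.7 z 0.1264 F jig -8.7 6.3 7.0 Mjig 0.89 1.41 Mz 0.09 yaw 145.34 grip 81.45084500312805
```

>>> {"op": "drive_tool", "data": {
  "rows": [
    [[0, 0, 0.001], 0],
    [[0, 0, 0], 0],
    [[0, 0, 0], 0],
    [[0, 0, 0], 0]
  ]
}}

```text
t: 25.4
tool_pos: [0.5859, 0.1242, 0.1264]
tool_rot: [1.455, -2.774, -0.002]
contact_force: [-13.5, -4.6, 13.1]
opening: 0.0108
grip_force: 82.3
```

```bash
python3 -c "
from h import *
for i in range(3): tilt(); snap('wrist')
st()"
```

```text
tool z lean deg along jig x,y [-0.45  0.32]
tool z lean deg along jig x,y [-0.45  0.32]
tool z lean deg along jig x,y [-0.44  0.32]
t 25.55 jig xy mm 12.2 4.7 z 0.1264 F jig -11.4 8.4 12.9 Mjig 1.2 1.72 Mz 0.05 yaw 145.34 grip 82.30960607528687
```

>>> {"op": "drive_tool", "data": {
  "rows": [
    [[0.0005, 0.0005, 0], 0],
    [[0, 0, 0], 0],
    [[0, 0, 0], 0],
    [[0, 0, 0], 0]
  ]
}}

```text
t: 25.95
tool_pos: [0.5857, 0.1242, 0.1263]
tool_rot: [1.455, -2.775, -0.001]
contact_force: [-11.7, -3.6, 10.4]
opening: 0.0111
grip_force: 81.8
```

```bash
python3 -c "
from h import *
for i in range(3): tilt(); snap('wrist')
st()"
```

```text
tool z lean deg along jig x,y [-0.37  0.25]
tool z lean deg along jig x,y [-0.37  0.24]
tool z lean deg along jig x,y [-0.37  0.24]
t 26.1 jig xy mm 12.1 4.8 z 0.1263 F jig -9.5 7.1 10.0 Mjig 0.96 1.4 Mz 0.0 yaw 145.34 grip 81.80009007453918
```

```bash
python3 -c "
from h import *
print(ctrl.finish_job())"
```

```text
the job is handed in; nothing more can be done
None
```

The job is handed in: both packing bars lie across the rest bars, and the bracket sits on them in the corner, gripped by the web and pressing about 9.5 N on the end fence and 7 N on the side fence, with the tool leaning less than 0.4°; finished at about 26 s, and the result of the judging was not shown to me.

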